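# Scan the tall battery pack's label

## Task

Take the hand scanner from its rest and read the bar-code label on the taller of the two battery packs: hold the window about ten centimetres in front of the label, aimed squarely at its middle, and keep it still for a good second without touching either pack. Then lay the scanner back down in its rest, upright and seated in both forks, let go of it, and leave the other things on the bench where they stand.

Things in the scene. Friction and masses are not known exactly. Their poses are not given: they have to be found in the camera images.
- scanner: hand-held bar scanner, 0.16 kg, lying level in its rest: straight black handle 30 wide (y), 32 high, x from -80 to +62 mm; grey flared head 40 wide, 34 high to x = 86 with a glass window in its front end. Origin: underside of the handle between the rest's forks; grip it there across the 30 mm. x points along the handle out of the window (it reads that way), z up. No trigger: it reads by itself
- scanner_window (a point): middle of the scanner's window, at (86, 0, 16) mm in the scanner's frame; same axes as the scanner
- scanner_rest: fixed rest: steel foot plate 130 (x) x 70 x 8 mm, two forks 10 mm thick at x = -42 and +42, open between them for fingers. The handle lies along x on the fork floors, 50 mm above the bench, between lips 37 mm apart that flare outward from 63 mm up to the top at 75 mm. Origin: centre of the plate's underside; seated, the scanner's origin is 50 mm above it
- tall_pack: the taller battery pack, fixed: grey box 70 deep (x) x 90 wide (y) x 205 high mm with a black cover and two 12 mm brass terminals on top. Origin: centre of its underside; its front, with the label, looks along -x, roughly toward the robot; the terminals stand nearer the back
- tall_label (a point): middle of the white bar-code label (60 wide x 40 high mm) on the upright front of the tall pack, 158 mm above the bench, in the middle of its width, 36 mm ahead of the pack's centre; axes as the pack's: the label looks along -x
- low_pack: the lower battery pack, fixed, not to be scanned: same materials, 70 deep (x) x 110 wide (y) x 80 high mm, with a like label 40 mm above the bench on its front (-x). Origin: centre of its underside
- flux_bottle: bystander: small bottle with a spout, 40 mm across, 112 high, standing; origin: centre of its underside
- tip_cleaner: bystander: round black tip cleaner, 60 mm across, 48 high; origin: centre of its underside
- tape_roll: bystander: roll of black tape lying flat, 62 mm across, 19 high; origin: centre of its underside

How it is judged:
By the outcome, as a careful person would: the job done as asked, in the order asked, and still so for the second after the job is handed in, with the robot touching nothing.
It also fails if it takes over 48 s, if anything falls off the work surface, if the arm or the gripper's body presses on something with over 40 N, if the wrist force passes 120 N, or if a joint passes its speed limit or range.

## Robot

A 6-joint arm with a two-finger parallel gripper is mounted at the origin on a cart in front of the work surface, level with it; the furniture and walls round the work are solid. World frame = base frame: x ahead of the robot, y to its left, z up, the work surface at z = 0. Lengths are in mm, angles in rad, forces in N, time in s.
With the tool pointing down it reaches from about 325 to 925 mm from the base axis. Payload 3.1 kg.
Tool frame: the origin (TCP) lies at the very end of the fingers, on their centre line; the grasp point (between the pads) lies 19 mm behind it (ctrl.grip_depth is the z of the grasp point in the tool frame, in mm); z points along the fingers, y is the line along which they close (so a half turn about z gives the same grasp; the last joint's range is limited). The gripper opens to 85 mm and grips with 20 to 120 N. Pads are 22 mm wide; open, the fingers measure 114 mm over their backs; the gripper's body (76 mm by 85 mm) begins 54 mm behind the grasp point. The pads swing forward as they close: fully open they stand 13 mm farther back than shut.
Start: joints at [-1.313, 0.217, 1.613, -0, 1.311, -0.112], TCP at [225.915, -582.754, 231.3] pointing down, gripper open.
Joint ranges: [-2.75, 2.75], [-0.78, 2.1], [0.31, 2.55], [-1.13, 4.27], [0.13, 2.63], [-2.58, 2.58]. Speed limits (rad/s): [2.79, 2.79, 3.14, 3.14, 3.14, 3.14].

## Interface

Orientations are given as a unit quaternion [w, x, y, z].
In Python, from station import ctrl, viewer, close_job gives the robot as it stands.
- The arm moves only by the tool drive_tool, never from a script. Its argument "moves" is a list of rows, each an object with "dr": the turn, a rotation vector about the tool's x, y, z in units of pi rad (1.0 is pi rad), a list of three; "travel": the shift along the tool's x, y, z in units of 0.2 m (1.0 is 0.2 m), a list of three; "jaw": the opening, from 0 (shut) to 1 (fully open). A call has 1 to 12 rows; each row is the pose to reach, as a shift and turn from the pose commanded when the call began, along the tool's axes at that moment, turning the shorter way round; what a row does not reach only later rows make up. A row lasts 1/12 s, in which the tool goes at most 41.7 mm and 7.16 degrees, less where a joint would pass 70% of its speed; a pose out of reach is approached as far as the arm can. A call with a number of a shift or a turn outside -1 to 1 is refused whole. A call with a gripper value outside its range is refused whole. The fingers move at their own pace and stop on an object; "newtons" is the grip in N (left out, the last holds). Time passes only in rows, so rows that repeat a pose let the fingers close. It gives the time, the measured TCP pose, the force, the opening and the grip force at its end, in the units of the state.
- ctrl.get_state(): the state, without advancing time (a new reading comes with each control period).
- viewer.camera(name): name is "side" or "top"; returns the picture (480x640x3 uint8, blue, green, red); there is no depth.
- viewer.camera_params(name): a dict with "fx", "fy", "cx", "cy" (pixels), "origin" and "attitude" of the camera in the world. Camera axes: x right, y down, z forward; pixel columns grow to the right and rows downward; lengths in mm; the calibration is good to about 2 mm. A picture is of the moment at which its call begins. camera_params takes no time and is no camera call.
- close_job(): hands the job in; it is judged then, once.
The state is a dict: "time_s": time; "qpos": joint angles; "qvel": joint speeds; "tau": joint torques, N m; "tcp_pos": TCP position; "tcp_rot": TCP orientation; "contact_force": force on the tool from outside, world axes, zero at the start; "ft_torque": the same for the moment, N m; "gripper_width": finger opening in mm; "finger_force": force on a finger pad.
Only numpy, scipy, OpenCV 4.12 (cv2) and the standard library are available. Lean on these libraries where they do the work, as an engineer would, in place of code of your own. Each camera call takes 0.05 s, during which the arm holds its last target. There are 200 camera calls.

## Working session

There is one attempt and no reset: what is moved stays moved. The work goes in short steps, Python scripts to look and compute and a tool call to move; the robot and the scene stay as the last step left them, time stands still between calls to the robot, and variables do not carry over. Pictures are saved under pics/ and viewed, at most 10 in all, crops included, and the job is handed in when it is done.

Besides the shell and the picture viewer there is one more tool, called after "Request:" as name(argument=value, ...) on one line, values as JSON. drive_tool: Moves the arm, as the interface text tells. Shifts and turns lie within -1 to 1; 1 stands for 0.2 m of shift or pi rad of turn. Its arguments: {"type":"object","properties":{"moves":{"type":"array","items":{"type":"object","properties":{"dr":{"type":"array","items":{"type":"number"}},"travel":{"type":"array","items":{"type":"number"}},"jaw":{"type":"number"}}}},"newtons":{"type":"number"}},"required":["moves"]}

```bash
mkdir -p pics; ls; python3 - <<'E'
from station import ctrl, viewer
import cv2
for n in ("side","top"):
    cv2.imwrite(f"pics/{n}0.png",viewer.camera(n)); print(n,viewer.camera_params(n))
s=ctrl.get_state(); print(s, ctrl.grip_depth)
E
```

```text
pics
side {'fx': 545.5286185555343, 'fy': 545.5286185555343, 'cx': 323.5924123435844, 'cy': 237.69747729398765, 'origin': array([  367.01576224, -1335.01578999,   632.17456112]), 'attitude': array([-0.52460519,  0.8456836 , -0.08494924,  0.04891081])}
top {'fx': 529.9072113163024, 'fy': 529.9072113163024, 'cx': 323.4075135021575, 'cy': 239.53092034832193, 'origin': array([ 436.20099028, -325.44990378,  972.52731539]), 'attitude': array([-0.04757073,  0.70970456, -0.70098629,  0.05171737])}
{'time_s': 0.1, 'qpos': array([-1.31318424e+00,  2.17688728e-01,  1.61481620e+00,  6.02919828e-06,
        1.31130823e+00, -1.12224656e-01]), 'qvel': array([-0.00022701, -0.00191558, -0.00298418,  0.00176646,  0.00029316,
        0.00104431]), 'tau': array([-4.42648306e-04, -3.98072684e+01, -3.04969633e+01, -1.17911577e-04,
        4.23419086e-03,  9.04178705e-06]), 'tcp_pos': array([ 225.72891361, -582.0036668 ,  230.07043975]), 'tcp_rot': array([-1.10752940e-03,  9.82950800e-01,  1.83865421e-01, -7.77320164e-05]), 'contact_force': array([ 0.52959151,  0.38648913, -0.80748699]), 'ft_torque': array([0.00945267, 0.01688921, 0.00049265]), 'finger_force': 0.0, 'gripper_width': 85.22555767165865} -18.700000000000003
```

View pics/side0.png

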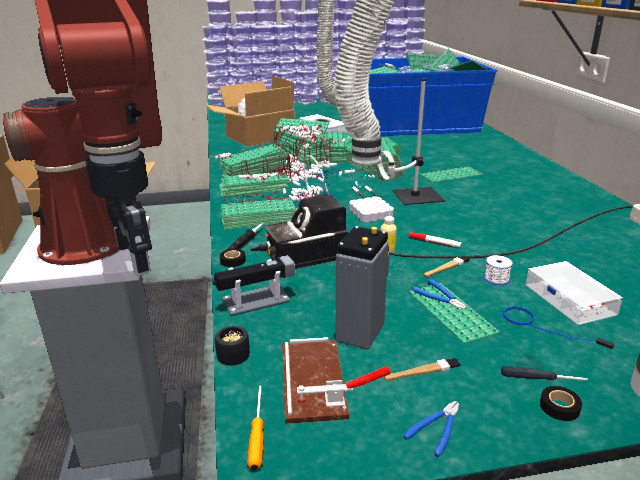

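View pics/top0.png

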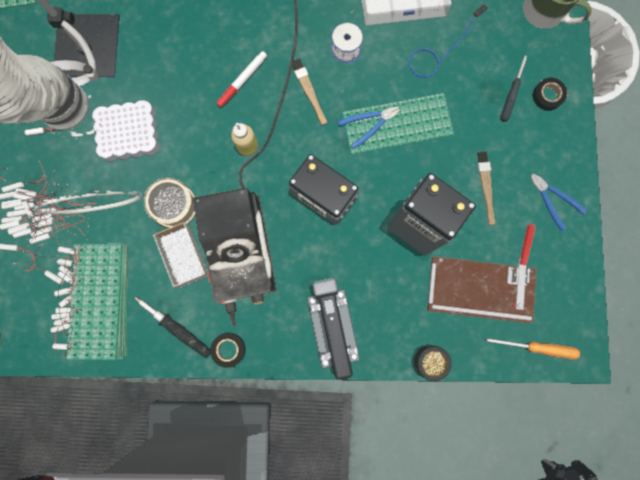

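Side view: the scanner in its rest is at about (255,272) and the tall pack at (362,285). Top view: the scanner runs from its tail at (343,372) to its head at (325,285), and the tall pack's cover is at about (440,205) with terminals at (433,178) and (459,205). I'll zoom in on both.

```bash
cat > h.py <<'E'
import numpy as np, cv2
from station import ctrl, viewer
from scipy.spatial.transform import Rotation as R
def rot(q): return R.from_quat(np.r_[q[1:],q[0]])
def plane(n,uv,z):
    p=viewer.camera_params(n); uv=np.atleast_2d(uv).astype(float)
    d=np.c_[(uv[:,0]-p['cx'])/p['fx'],(uv[:,1]-p['cy'])/p['fy'],np.ones(len(uv))]
    d=rot(p['attitude']).apply(d); o=p['origin']
    return o+d*((z-o[2])/d[:,2])[:,None]
def proj(n,X):
    p=viewer.camera_params(n); c=rot(p['attitude']).inv().apply(np.atleast_2d(X)-p['origin'])
    return np.c_[p['fx']*c[:,0]/c[:,2]+p['cx'],p['fy']*c[:,1]/c[:,2]+p['cy']]
E
python3 - <<'E'
from h import *
t=cv2.imread('pics/top0.png'); s=cv2.imread('pics/side0.png')
a=cv2.resize(t[160:400,290:490],None,fx=2.5,fy=2.5,interpolation=2)  # 500x600
b=cv2.resize(s[220:360,205:405],None,fx=4,fy=4,interpolation=2)
cv2.imwrite('pics/a.png',a); cv2.imwrite('pics/b.png',b)
print(plane('top',[[325,285],[343,372]],82),plane('top',[[433,178],[459,205]],217))
E
```

```text
[[ 485.23932839 -333.51841556   82.        ]
 [ 343.26127772 -364.66494641   82.        ]] [[ 636.27283206 -488.83683009  217.        ]
 [ 596.41265273 -526.05191281  217.        ]]
```

View pics/a.png

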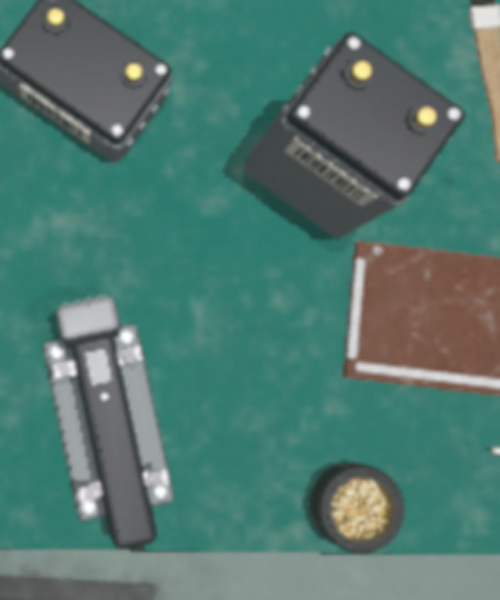

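View pics/b.png

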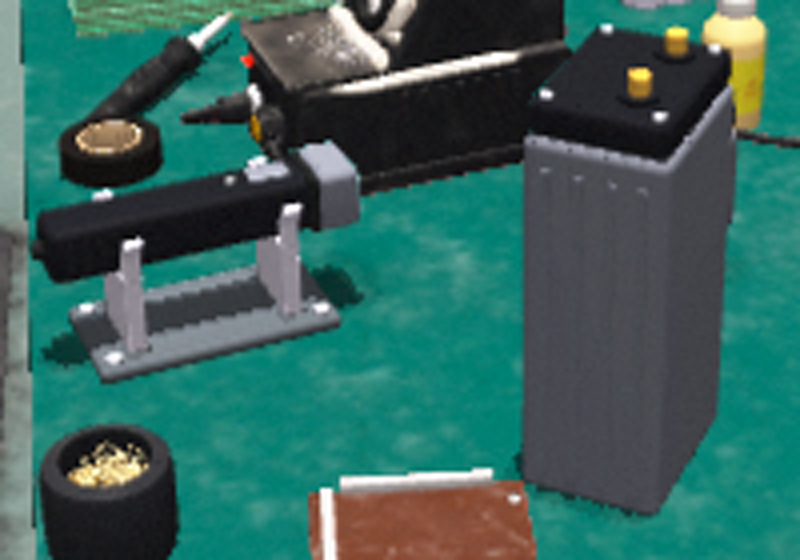

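Crop a shows the tall cover's bolts at (354,43), (303,112), (455,114) and (404,184), and its terminals at (361,71) and (427,117). The rest's foot bolts are at (55,352), (127,335), (90,508) and (160,492), the handle runs to its tail at (135,540), and the head front edge is near (57,308)–(113,297). Crop b shows the scanner seated level and the tall pack with its label side facing away.

```bash
python3 - <<'E'
from h import *
t=cv2.imread('pics/top0.png'); s=cv2.imread('pics/side0.png')
g=t.max(2).astype(int)
def spots(im,x0,y0,x1,y1,thr,off,sc):
    pass
F=lambda u:np.array([290,160])+(np.array(u)+.5)/2.5-.5
G=lambda u:np.array([205,220])+(np.array(u)+.5)/4-.5
def ref(im,uv,r=4,col=None):
    out=[]
    for u,v in uv:
        x,y=int(round(u)),int(round(v)); w=im[y-r:y+r+1,x-r:x+r+1].astype(float)
        w=(w[...,0] if col is None else w[...,2]-w[...,0]); w=np.clip(w-(w.max()+np.median(w))/2,0,None)
        yy,xx=np.mgrid[y-r:y+r+1,x-r:x+r+1]; out.append([(w*xx).sum()/w.sum(),(w*yy).sum()/w.sum()])
    return np.array(out)
bt=ref(t,F([(354,43),(303,112),(455,114),(404,184)]),3)
P=plane('top',bt,206); print('bolts top',P.round(1),P.mean(0))
bs=ref(s,G([(606,30),(545,94),(715,49),(659,116)]),3)
Q=plane('side',bs,206); print('bolts side',Q.round(1),Q.mean(0))
for Z in (P,Q):
    dx=Z[0]-Z[1]+Z[2]-Z[3]; dy=Z[0]-Z[2]+Z[1]-Z[3]
    print('yaw', np.degrees(np.arctan2(dx[1],dx[0])),np.degrees(np.arctan2(-dy[0],dy[1])), np.linalg.norm(dx)/2,np.linalg.norm(dy)/2)
T=plane('top',ref(t,F([(361,71),(427,117)]),4,1),216);print('term',T.round(1)); d=T[0]-T[1];print(np.degrees(np.arctan2(-d[0],d[1])))
# rest bolts (front L, front R, rear L, rear R)
r=F([(55,352),(127,335),(90,508),(160,492)]); A=plane('top',r,9); print('rest',A.round(1),A.mean(0)); d=A[0]-A[2]+A[1]-A[3]; print(np.degrees(np.arctan2(d[1],d[0])),np.linalg.norm(d)/2)
r=G([(321,308),(114,357)]);print('rest side R bolts',plane('side',r,9).round(1))
r=G([(85,308)]);print(' rear L',plane('side',r,9).round(1))
# handle mask
m=(g<75).astype(np.uint8); m[:,:]=m; roi=np.zeros_like(m); roi[296:381,312:356]=1
hh=t[300:380,312:356]
n,l,st,c=cv2.connectedComponentsWithStats(m*roi)
i=1+st[1:,4].argmax(); print(st[i]); pts=np.argwhere(l==i)[:,::-1]
W=plane('top',pts,82)[:,:2]; rc=cv2.minAreaRect(W.astype(np.float32)); print(rc, cv2.boxPoints(rc).round(1))
print('head front',plane('top',F([(57,308),(113,297)]),84).round(1),'tail',plane('top',F([(115,545),(155,535)]),82).round(1))
# line fit on handle axis, per-column centres in u along rows
w=plane('top',pts,82)[:,:2]; mu=w.mean(0); e,V=np.linalg.eigh(np.cov((w-mu).T)); v=V[:,1]; print('axis',mu,np.degrees(np.arctan(v[1]/v[0])))
E
```

```text
bolts top [[ 640.9 -488.5  206. ]
 [ 599.  -458.1  206. ]
 [ 599.  -546.9  206. ]
 [ 556.7 -516.3  206. ]] [ 598.90198853 -502.44260765  206.        ]
bolts side [[ 599.4 -459.8  206. ]
 [ 557.1 -519.2  206. ]
 [ 641.7 -490.4  206. ]
 [ 599.6 -549.   206. ]] [ 599.45497665 -504.58264074  206.        ]
yaw -35.876500675673036 -35.85158053832975 51.943721431031136 71.95163508656502
yaw 54.38776048017598 54.53437616652618 72.55875329379444 52.04826197579584
term [[ 622.5 -491.1  216. ]
 [ 595.6 -528.9  216. ]]
-35.51604832700418
rest [[ 461.  -310.5    9. ]
 [ 473.9 -362.4    9. ]
 [ 351.1 -337.     9. ]
 [ 362.8 -386.8    9. ]] [ 412.19493709 -349.16730297    9.        ]
12.962694301062399 113.40787745891198
rest side R bolts [[ 473.3 -360.9    9. ]
 [ 363.9 -385.1    9. ]]
 rear L [[ 351.1 -335.3    9. ]]
[331 356  21  24 105]
((350.4749755859375, -361.32373046875), (36.849517822265625, 32.81862258911133), 0.5662657022476196) [[ 331.9 -345.1]
 [ 332.2 -377.9]
 [ 369.1 -377.6]
 [ 368.7 -344.7]]
head front [[ 488.4 -312.5   84. ]
 [ 496.2 -350.    84. ]] tail [[ 334.  -352.8   82. ]
 [ 340.7 -378.9   82. ]]
axis [ 346.94993255 -359.02534305] 57.68762893871787
```

```bash
cat >> h.py <<'E'
def ori(yaw): return R.from_euler('z',yaw,degrees=True)*R.from_rotvec([np.pi,0,0])
def rel(p0,y0,p1,y1):
    a,b=ori(y0),ori(y1)
    return 'travel',(a.inv().apply(np.subtract(p1,p0))/200).round(3),'dr',((a.inv()*b).as_rotvec()/np.pi).round(4)
def meas():
    s=ctrl.get_state(); r=rot(s['tcp_rot']).as_matrix()
    print(s['time_s'],'tcp',s['tcp_pos'].round(1),'yaw',np.degrees(np.arctan2(r[1,0],r[0,0])).round(2),'z',r[:,2].round(4),'F',s['contact_force'].round(1),'w',s['gripper_width'],s['finger_force'])
E
python3 - <<'E'
from h import *
s0=[225.915,-582.754,231.3]
print(rel(s0,21.187,[412.1,-349.2,160],12.8))
E
```

```text
('travel', array([ 1.29 , -0.752,  0.356]), 'dr', array([ 0.    , -0.    ,  0.0466]))
```

Request:
drive_tool(moves=[{"travel": [0.2, -0.12, 0.0], "dr": [0, 0, 0.01], "jaw": 1}, {"travel": [0.4, -0.23, 0.0], "dr": [0, 0, 0.02], "jaw": 1}, {"travel": [0.6, -0.35, 0.0], "dr": [0, 0, 0.03], "jaw": 1}, {"travel": [0.79, -0.452, 0.056], "dr": [0, 0, 0.0466], "jaw": 1}, {"travel": [0.79, -0.452, 0.056], "dr": [0, 0, 0.0466], "jaw": 1}, {"travel": [0.79, -0.452, 0.056], "dr": [0, 0, 0.0466], "jaw": 1}], newtons=60)

```text
time_s: 0.6
tcp_pos: [342.2, -437.1, 218.3]
tcp_rot: [-0.002, 0.994, 0.114, -0.0]
contact_force: [0.1, -0.1, 0.2]
gripper_width: 85.6
finger_force: 0.0
```

```bash
python3 - <<'E'
from h import *
meas()
p=np.array([225.915,-582.754,231.3])+200*ori(21.187).apply([.79,-.452,.056]); y=21.187-.0466*180
print(p,y,rel(p,y,[412.1,-349.2,160],12.8))
E
```

```text
0.6 tcp [ 342.2 -437.1  218.3] yaw 13.06 z [-9.0e-04  4.2e-03 -1.0e+00] F [ 0.1 -0.1  0.2] w 85.63514734051361 0.0
[ 340.5633834  -441.36125555  220.1       ] 12.799000000000001 ('travel', array([ 0.451, -0.37 ,  0.3  ]), 'dr', array([ 0.,  0., -0.]))
```

Request:
drive_tool(moves=[{"travel": [0.15, -0.12, 0.1], "dr": [0, 0, 0], "jaw": 1}, {"travel": [0.3, -0.25, 0.2], "dr": [0, 0, 0], "jaw": 1}, {"travel": [0.451, -0.37, 0.3], "dr": [0, 0, 0], "jaw": 1}, {"travel": [0.451, -0.37, 0.3], "dr": [0, 0, 0], "jaw": 1}, {"travel": [0.451, -0.37, 0.3], "dr": [0, 0, 0], "jaw": 1}, {"travel": [0.451, -0.37, 0.3], "dr": [0, 0, 0], "jaw": 1}, {"travel": [0.451, -0.37, 0.3], "dr": [0, 0, 0], "jaw": 1}, {"travel": [0.451, -0.37, 0.3], "dr": [0, 0, 0], "jaw": 1}])

```text
time_s: 1.27
tcp_pos: [412.0, -351.4, 161.5]
tcp_rot: [0.001, 0.994, 0.111, 0.001]
contact_force: [0.2, 0.1, -0.0]
gripper_width: 85.6
finger_force: 0.0
```

```bash
python3 - <<'E'
from h import *
meas()
t=viewer.camera('top'); s=viewer.camera('side'); meas()
a=cv2.resize(t[250:400,270:420],(560,560),interpolation=2); b=cv2.resize(s[180:320,190:330],(560,560)[0:2],interpolation=2)
b=b[:,:240] if 0 else b
cv2.imwrite('pics/c.png',cv2.resize(np.hstack([a,b]),(800,400)))
print(proj('top',[412.1,-349.2,160]),proj('side',[412.1,-349.2,160]))
E
```

```text
1.2667 tcp [ 412.  -351.4  161.5] yaw 12.69 z [ 0.0014 -0.0023 -1.    ] F [ 0.2  0.1 -0. ] w 85.55504882906664 0.0
1.3667 tcp [ 411.9 -350.9  161.2] yaw 12.69 z [ 0.0012 -0.0017 -1.    ] F [ 0.1  0.6 -0.1] w 85.18131835541934 0.0
[[335.31524886 330.75855131]] [[250.6446254  232.53862101]]
```

View pics/c.png

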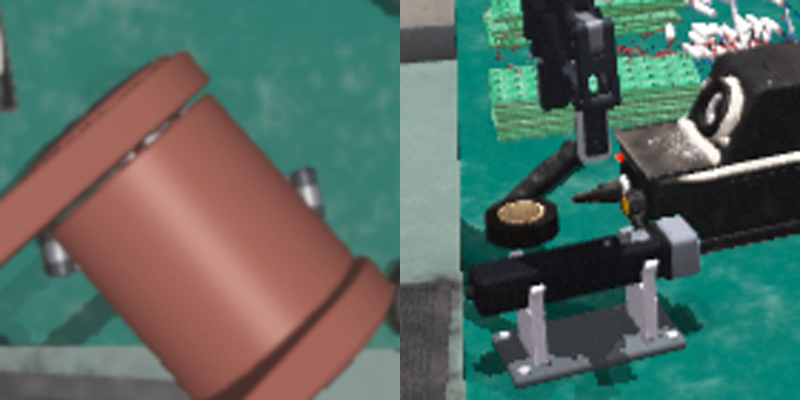

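Top view: the arm hides the scanner. Side view: the open fingers, tips near (595,155) in the crop, hang over the middle between the forks. I'll go down and grip.

Request:
drive_tool(moves=[{"travel": [0, 0, 0.15], "dr": [0, 0, 0], "jaw": 1}, {"travel": [0, 0, 0.3], "dr": [0, 0, 0], "jaw": 1}, {"travel": [0, 0, 0.42], "dr": [0, 0, 0], "jaw": 1}, {"travel": [0, 0, 0.52], "dr": [0, 0, 0], "jaw": 1}, {"travel": [0, 0, 0.575], "dr": [0, 0, 0], "jaw": 1}, {"travel": [0, 0, 0.575], "dr": [0, 0, 0], "jaw": 1}, {"travel": [0, 0, 0.575], "dr": [0, 0, 0], "jaw": 1}, {"travel": [0, 0, 0.575], "dr": [0, 0, 0], "jaw": 0.6}, {"travel": [0, 0, 0.575], "dr": [0, 0, 0], "jaw": 0.6}, {"travel": [0, 0, 0.575], "dr": [0, 0, 0], "jaw": 0.5}, {"travel": [0, 0, 0.575], "dr": [0, 0, 0], "jaw": 0.5}, {"travel": [0, 0, 0.575], "dr": [0, 0, 0], "jaw": 0.5}], newtons=50)

```text
time_s: 2.37
tcp_pos: [412.6, -349.6, 45.9]
tcp_rot: [0.001, 0.994, 0.112, 0.0]
contact_force: [0.3, 0.2, 0.1]
gripper_width: 42.7
finger_force: 0.0
```

Request:
drive_tool(moves=[{"travel": [0, 0, 0], "dr": [0, 0, 0], "jaw": 0.4}, {"travel": [0, 0, 0], "dr": [0, 0, 0], "jaw": 0.3}, {"travel": [0, 0, 0], "dr": [0, 0, 0], "jaw": 0.2}, {"travel": [0, 0, 0], "dr": [0, 0, 0], "jaw": 0.1}, {"travel": [0, 0, 0], "dr": [0, 0, 0], "jaw": 0.1}, {"travel": [0, 0, 0], "dr": [0, 0, 0], "jaw": 0}, {"travel": [0, 0, 0], "dr": [0, 0, 0], "jaw": 0}, {"travel": [0, 0, 0], "dr": [0, 0, 0], "jaw": 0}, {"travel": [0, 0, 0], "dr": [0, 0, 0], "jaw": 0}])

```text
time_s: 3.12
tcp_pos: [412.4, -349.5, 45.6]
tcp_rot: [0.0, 0.994, 0.111, 0.0]
contact_force: [0.3, 0.9, 5.3]
gripper_width: 29.8
finger_force: 49.9
```

Gripped at 29.8 mm. Lifting straight up.

Request:
drive_tool(moves=[{"travel": [0, 0, -0.03], "dr": [0, 0, 0], "jaw": 0}, {"travel": [0, 0, -0.08], "dr": [0, 0, 0], "jaw": 0}, {"travel": [0, 0, -0.16], "dr": [0, 0, 0], "jaw": 0}, {"travel": [0, 0, -0.24], "dr": [0, 0, 0], "jaw": 0}, {"travel": [0, 0, -0.32], "dr": [0, 0, 0], "jaw": 0}, {"travel": [0, 0, -0.4], "dr": [0, 0, 0], "jaw": 0}, {"travel": [0, 0, -0.46], "dr": [0, 0, 0], "jaw": 0}, {"travel": [0, 0, -0.46], "dr": [0, 0, 0], "jaw": 0}, {"travel": [0, 0, -0.46], "dr": [0, 0, 0], "jaw": 0}, {"travel": [0, 0, -0.46], "dr": [0, 0, 0], "jaw": 0}])

```text
time_s: 3.95
tcp_pos: [411.5, -348.5, 136.1]
tcp_rot: [-0.001, 0.994, 0.111, -0.001]
contact_force: [-1.1, 0.8, -2.1]
gripper_width: 29.4
finger_force: 49.5
```

```bash
python3 - <<'E'
from h import *
meas()
t=viewer.camera('top'); s=viewer.camera('side'); meas()
cv2.imwrite('pics/t2.png',t);cv2.imwrite('pics/s2.png',s)
cv2.imwrite('pics/d.png',cv2.resize(s[140:340,190:410],None,fx=3,fy=3,interpolation=2)[:600,:800])
print(rel([412.1,-349.2,137],12.8,[419,-373.9,137],-35.7))
yw=np.radians(12.8);c,sn=np.cos(yw),np.sin(yw)
for l in ([-80,-15,32],[-80,-15,0],[86,-20,33],[86,-20,-1],[86,20,33]):
    print(l,(proj('side',[412.1+c*l[0]-sn*l[1],-349.2+sn*l[0]+c*l[1],142+l[2]])[0]-[190,140])*3)
E
```

```text
3.95 tcp [ 411.5 -348.5  136.1] yaw 12.8 z [-0.0012  0.0014 -1.    ] F [-1.1  0.8 -2.1] w 29.43991992758502 49.454065561294556
4.05 tcp [ 411.3 -348.3  135.6] yaw 12.8 z [-0.002   0.0022 -1.    ] F [-0.8  1.  -1.5] w 29.508994377273286 49.45426046848297
('travel', array([0.006, 0.128, 0.   ]), 'dr', array([ 0.    , -0.    ,  0.2694]))
[-80, -15, 32] [ 66.09303771 290.22529587]
[-80, -15, 0] [ 70.94454348 334.89079919]
[86, -20, 33] [313.2816003  245.67988881]
[86, -20, -1] [314.79806167 291.32443397]
[86, 20, 33] [292.12370765 223.56275759]
```

View pics/d.png

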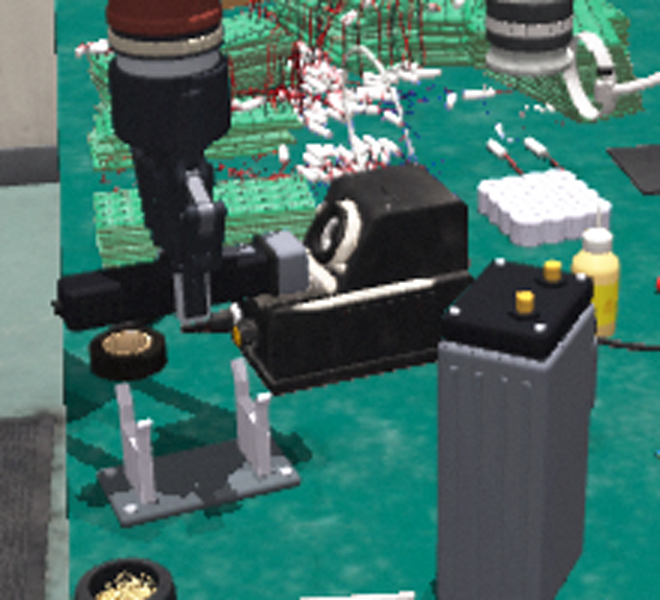

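Side crop: the scanner is held, head front near edge at about x=305 (rows 247–290), tail near (60,298). That looks about level. I'll compare it with the seated appearance to check for slip or tilt.

```bash
python3 - <<'E'
from h import *
s0=cv2.imread('pics/side0.png'); s2=cv2.imread('pics/s2.png')
yw=np.radians(12.8);c,sn=np.cos(yw),np.sin(yw)
def W(l,z,o=(412.1,-349.2)): return [o[0]+c*l[0]-sn*l[1],o[1]+sn*l[0]+c*l[1],z+l[2]]
# template-match patches: head side face and tail, seated -> lifted
for nm,l in (('head',[76,-20,16]),('tail',[-68,-15,16])):
    p=proj('side',W(l,50))[0]; q=proj('side',W(l,142))[0]
    x,y=p.round().astype(int); r=11
    T=s0[y-r:y+r+1,x-r:x+r+1]
    sc=np.linalg.norm(proj('side',W([86,0,0],142))-proj('side',W([-80,0,0],142)))/np.linalg.norm(proj('side',W([86,0,0],50))-proj('side',W([-80,0,0],50)))
    f=8; T=cv2.resize(T,None,fx=f*sc,fy=f*sc,interpolation=2)
    X,Y=q.round().astype(int); k=24
    S=cv2.resize(s2[Y-k:Y+k+1,X-k:X+k+1],None,fx=f,fy=f,interpolation=2)
    m=cv2.matchTemplate(S,T,cv2.TM_CCOEFF_NORMED); _,v,_,loc=cv2.minMaxLoc(m)
    cen=(np.array(loc)+np.array(T.shape[1::-1])/2)/f-.5+[X-k,Y-k]
    off=(p-[x,y])*sc
    print(nm,v,sc,'found',cen+off,'pred',q,'diff',cen+off-q)
J=(proj('side',W([10,0,0],142))-proj('side',W([0,0,0],142)))/10
K=(proj('side',W([0,0,10],142))-proj('side',W([0,0,0],142)))/10
print('px/mm along x',J,'z',K)
for l in ([-80,-15,32],[-80,-15,0],[86,-20,33],[86,-20,-1]): print(l,(proj('side',W(l,50))[0]-[205,220])*4)
E
```

```text
head 0.4974919259548187 1.0337360294845217 found [288.89109713 229.3721211 ] pred [290.04207817 230.45397778] diff [-1.15098104 -1.08185668]
tail 0.734393835067749 1.0337360294845217 found [218.98964093 243.86718904] pred [219.00742892 243.04512015] diff [-0.01778799  0.82206889]
px/mm along x [[ 0.47849943 -0.0937917 ]] z [[-0.03279554 -0.44792737]]
[-80, -15, 32] [ 46.26095632 233.94491839]
[-80, -15, 0] [ 52.25080196 289.09057494]
[86, -20, 33] [363.05541362 168.50292145]
[86, -20, -1] [364.93491066 225.0746148 ]
```

```bash
python3 - <<'E'
from h import *
s0=cv2.imread('pics/side0.png'); s2=cv2.imread('pics/s2.png')
f=8
a=cv2.resize(s0[250:300,208:303],None,fx=f,fy=f,interpolation=cv2.INTER_CUBIC)[:300]
b=cv2.resize(s2[212:256,205:300],None,fx=f,fy=f,interpolation=cv2.INTER_CUBIC)[:300]
a=cv2.resize(s0[252:290,208:303],(760,304),interpolation=cv2.INTER_CUBIC)
b=cv2.resize(s2[216:253,205:300],(760,296),interpolation=cv2.INTER_CUBIC)
o=np.vstack([a,b]); o=(255*(o/255.)**.5).astype(np.uint8)
yw=np.radians(12.8);c,sn=np.cos(yw),np.sin(yw)
def W(l,z,o=(412.1,-349.2)): return [o[0]+c*l[0]-sn*l[1],o[1]+sn*l[0]+c*l[1],z+l[2]]
for z,(u0,v0),dy in ((50,(208,252),0),(142,(205,216),304)):
    for l in ([-80,-15,32],[-80,-15,0],[62,-15,32],[62,-15,0],[86,-20,33],[86,-20,-1]):
        p=(proj('side',W(l,z))[0]-[u0,v0]+.5)*8-.5+[0,dy]; print(z,l,p.round())
        
cv2.imwrite('pics/e.png',o)
E
```

```text
50 [-80, -15, 32] [ 72. 215.]
50 [-80, -15, 0] [ 84. 326.]
50 [62, -15, 32] [612.  98.]
50 [62, -15, 0] [617. 205.]
50 [86, -20, 33] [706.  85.]
50 [86, -20, -1] [709. 198.]
142 [-80, -15, 32] [ 60. 473.]
142 [-80, -15, 0] [ 73. 593.]
142 [62, -15, 32] [622. 368.]
142 [62, -15, 0] [627. 483.]
142 [86, -20, 33] [719. 355.]
142 [86, -20, -1] [723. 476.]
```

View pics/e.png

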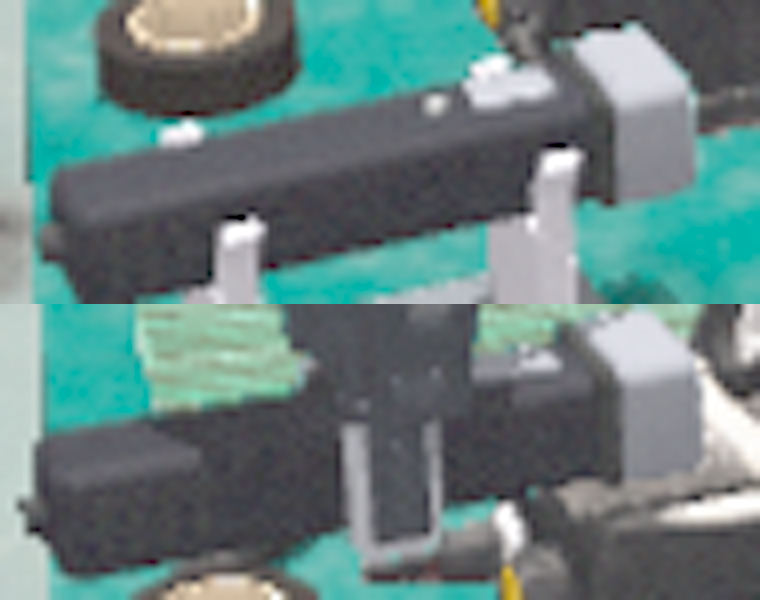

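Seated (top) versus lifted (bottom): the head's lower near corner is at (690,190) and (695,475), and the tail's lower corner is at about (85,303) and (70,573). Both shifts fit a pure lift to within about 1 px, so it hasn't slipped or tilted. Turning to the label.

Request:
drive_tool(moves=[{"travel": [0, 0.02, -0.005], "dr": [0, 0, 0.03], "jaw": 0}, {"travel": [0.0, 0.04, -0.005], "dr": [0, 0, 0.06], "jaw": 0}, {"travel": [0.0, 0.06, -0.005], "dr": [0, 0, 0.095], "jaw": 0}, {"travel": [0.0, 0.08, -0.005], "dr": [0, 0, 0.13], "jaw": 0}, {"travel": [0.006, 0.1, -0.005], "dr": [0, 0, 0.165], "jaw": 0}, {"travel": [0.006, 0.12, -0.005], "dr": [0, 0, 0.2], "jaw": 0}, {"travel": [0.006, 0.128, -0.005], "dr": [0, 0, 0.23], "jaw": 0}, {"travel": [0.006, 0.128, -0.005], "dr": [0, 0, 0.255], "jaw": 0}, {"travel": [0.006, 0.128, -0.005], "dr": [0, 0, 0.2694], "jaw": 0}, {"travel": [0.006, 0.128, -0.005], "dr": [0, 0, 0.2694], "jaw": 0}, {"travel": [0.006, 0.128, -0.005], "dr": [0, 0, 0.2694], "jaw": 0}, {"travel": [0.006, 0.128, -0.005], "dr": [0, 0, 0.2694], "jaw": 0}])

```text
time_s: 5.05
tcp_pos: [418.6, -373.5, 137.3]
tcp_rot: [-0.0, 0.952, -0.306, -0.001]
contact_force: [-0.5, 0.1, -1.3]
gripper_width: 29.0
finger_force: 49.4
```

```bash
python3 - <<'E'
from h import *
P=[]
for i in range(4):
    t=viewer.camera('top'); meas()
s=viewer.camera('side')
cv2.imwrite('pics/t3.png',t);cv2.imwrite('pics/s3.png',s)
a=cv2.resize(t[165:345,305:465],(400,450),interpolation=2); b=cv2.resize(s[170:350,230:390],(400,450),interpolation=2)
cv2.imwrite('pics/f.png',np.hstack([a,b]))
for X in ([488.8,-424.1,175],[570,-482.5,178]): print((proj('top',X)[0]-[305,165])*2.5,(proj('side',X)[0]-[230,170])*2.5+[400,0])
E
```

```text
5.1 tcp [ 418.7 -373.6  137.6] yaw -35.64 z [-7.e-04  8.e-04 -1.e+00] F [ 0.  -0.1 -1.9] w 29.26824366499441 49.389199018478394
5.15 tcp [ 418.8 -373.7  137.8] yaw -35.65 z [-4.e-04  5.e-04 -1.e+00] F [ 0.2 -0.4 -1.8] w 29.175852480981217 49.3892902135849
5.2 tcp [ 418.9 -373.8  137.9] yaw -35.66 z [-3.e-04  3.e-04 -1.e+00] F [-0.2  0.6 -0.8] w 29.362365728224372 49.38949942588806
5.25 tcp [ 419.  -373.8  138. ] yaw -35.67 z [-1.e-04  1.e-04 -1.e+00] F [ 0.3 -0.1 -2.4] w 29.607197050012925 49.38955307006836
[202.01599617 287.41358336] [560.45789588 171.66586015]
[297.9066714 154.7497255] [683.42120145 192.81576169]
```

View pics/f.png

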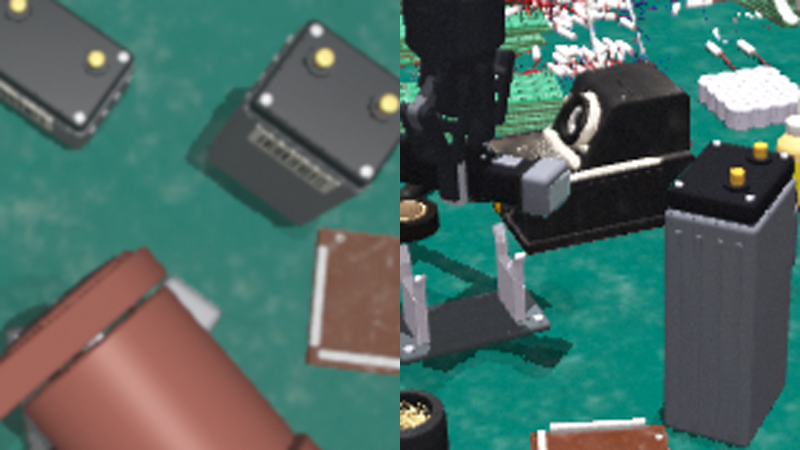

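Top crop: the head's front edge runs about (179,278)–(219,312) and aims at the label, whose top-edge middle at (297,152) is 3 px from my prediction. Side crop: the head is level, its window about 10 cm clear of the pack. Holding still.

Request:
drive_tool(moves=[{"travel": [0, 0, 0], "dr": [0, 0, 0], "jaw": 0}, {"travel": [0, 0, 0], "dr": [0, 0, 0], "jaw": 0}, {"travel": [0, 0, 0], "dr": [0, 0, 0], "jaw": 0}, {"travel": [0, 0, 0], "dr": [0, 0, 0], "jaw": 0}, {"travel": [0, 0, 0], "dr": [0, 0, 0], "jaw": 0}, {"travel": [0, 0, 0], "dr": [0, 0, 0], "jaw": 0}, {"travel": [0, 0, 0], "dr": [0, 0, 0], "jaw": 0}, {"travel": [0, 0, 0], "dr": [0, 0, 0], "jaw": 0}, {"travel": [0, 0, 0], "dr": [0, 0, 0], "jaw": 0}, {"travel": [0, 0, 0], "dr": [0, 0, 0], "jaw": 0}, {"travel": [0, 0, 0], "dr": [0, 0, 0], "jaw": 0}, {"travel": [0, 0, 0], "dr": [0, 0, 0], "jaw": 0}])

```text
time_s: 6.3
tcp_pos: [419.0, -373.9, 138.1]
tcp_rot: [-0.0, 0.952, -0.306, -0.0]
contact_force: [-0.5, -0.3, -2.5]
gripper_width: 29.6
finger_force: 49.4
```

Request:
drive_tool(moves=[{"travel": [0, 0, 0], "dr": [0, 0, 0], "jaw": 0}, {"travel": [0, 0, 0], "dr": [0, 0, 0], "jaw": 0}, {"travel": [0, 0, 0], "dr": [0, 0, 0], "jaw": 0}, {"travel": [0, 0, 0], "dr": [0, 0, 0], "jaw": 0}, {"travel": [0, 0, 0], "dr": [0, 0, 0], "jaw": 0}, {"travel": [0, 0, 0], "dr": [0, 0, 0], "jaw": 0}, {"travel": [0, 0, 0], "dr": [0, 0, 0], "jaw": 0}, {"travel": [0, 0, 0], "dr": [0, 0, 0], "jaw": 0}, {"travel": [0, 0, 0], "dr": [0, 0, 0], "jaw": 0}, {"travel": [0, 0, 0], "dr": [0, 0, 0], "jaw": 0}, {"travel": [0, 0, 0], "dr": [0, 0, 0], "jaw": 0}, {"travel": [0, 0, 0], "dr": [0, 0, 0], "jaw": 0}])

```text
time_s: 7.3
tcp_pos: [419.0, -373.9, 138.1]
tcp_rot: [0.0, 0.952, -0.306, 0.0]
contact_force: [-0.3, 0.6, -1.5]
gripper_width: 29.8
finger_force: 49.4
```

```bash
python3 - <<'E'
from h import *
meas()
p=np.array([412.1,-349.2,137])+200*ori(12.8).apply([.006,.128,-.005]); y=12.8-.2694*180
print(p,y,rel(p,y,[412.1,-349.2,137],12.8))
E
```

```text
7.3 tcp [ 419.  -373.9  138.1] yaw -35.69 z [-0. -0. -1.] F [-0.3  0.6 -1.5] w 29.821374250455637 49.39001977443695
[ 418.94182076 -373.89796527  138.        ] -35.69199999999999 ('travel', array([-0.1  , -0.08 ,  0.005]), 'dr', array([ 0.    ,  0.    , -0.2694]))
```

Request:
drive_tool(moves=[{"travel": [-0.015, -0.01, 0], "dr": [0, 0, -0.03], "jaw": 0}, {"travel": [-0.03, -0.02, 0], "dr": [0, 0, -0.06], "jaw": 0}, {"travel": [-0.045, -0.035, 0], "dr": [0, 0, -0.095], "jaw": 0}, {"travel": [-0.06, -0.05, 0], "dr": [0, 0, -0.13], "jaw": 0}, {"travel": [-0.075, -0.06, 0], "dr": [0, 0, -0.165], "jaw": 0}, {"travel": [-0.09, -0.07, 0], "dr": [0, 0, -0.2], "jaw": 0}, {"travel": [-0.1, -0.08, 0.005], "dr": [0, 0, -0.23], "jaw": 0}, {"travel": [-0.1, -0.08, 0.005], "dr": [0, 0, -0.255], "jaw": 0}, {"travel": [-0.1, -0.08, 0.005], "dr": [0, 0, -0.2694], "jaw": 0}, {"travel": [-0.1, -0.08, 0.005], "dr": [0, 0, -0.2694], "jaw": 0}, {"travel": [-0.1, -0.08, 0.005], "dr": [0, 0, -0.2694], "jaw": 0}, {"travel": [-0.1, -0.08, 0.005], "dr": [0, 0, -0.2694], "jaw": 0}])

```text
time_s: 8.3
tcp_pos: [412.1, -349.3, 137.1]
tcp_rot: [0.0, 0.994, 0.111, 0.0]
contact_force: [-0.2, 1.3, -0.7]
gripper_width: 29.5
finger_force: 49.4
```

Request:
drive_tool(moves=[{"travel": [0, 0, 0.05], "dr": [0, 0, 0], "jaw": 0}, {"travel": [0, 0, 0.11], "dr": [0, 0, 0], "jaw": 0}, {"travel": [0, 0, 0.17], "dr": [0, 0, 0], "jaw": 0}, {"travel": [0, 0, 0.23], "dr": [0, 0, 0], "jaw": 0}, {"travel": [0, 0, 0.29], "dr": [0, 0, 0], "jaw": 0}, {"travel": [0, 0, 0.34], "dr": [0, 0, 0], "jaw": 0}, {"travel": [0, 0, 0.37], "dr": [0, 0, 0], "jaw": 0}, {"travel": [0, 0, 0.39], "dr": [0, 0, 0], "jaw": 0}, {"travel": [0, 0, 0.41], "dr": [0, 0, 0], "jaw": 0}, {"travel": [0, 0, 0.43], "dr": [0, 0, 0], "jaw": 0}, {"travel": [0, 0, 0.44], "dr": [0, 0, 0], "jaw": 0}, {"travel": [0, 0, 0.44], "dr": [0, 0, 0], "jaw": 0}])

```text
time_s: 9.3
tcp_pos: [412.0, -349.2, 48.9]
tcp_rot: [-0.0, 0.994, 0.111, -0.0]
contact_force: [0.1, -0.6, -1.2]
gripper_width: 29.6
finger_force: 49.5
```

Request:
drive_tool(moves=[{"travel": [0, 0, 0.005], "dr": [0, 0, 0], "jaw": 0}, {"travel": [0, 0, 0.01], "dr": [0, 0, 0], "jaw": 0}, {"travel": [0, 0, 0.015], "dr": [0, 0, 0], "jaw": 0}, {"travel": [0, 0, 0.02], "dr": [0, 0, 0], "jaw": 0}, {"travel": [0, 0, 0.02], "dr": [0, 0, 0], "jaw": 0}, {"travel": [0, 0, 0.02], "dr": [0, 0, 0], "jaw": 0}])

```text
time_s: 9.8
tcp_pos: [412.3, -349.5, 45.6]
tcp_rot: [0.0, 0.994, 0.111, 0.0]
contact_force: [-0.5, 0.0, 2.2]
gripper_width: 29.5
finger_force: 49.7
```

Contact force has gone from about −1.5 to +2.2 N, so the scanner is resting on the fork floors. I'll open slowly, then rise.

Request:
drive_tool(moves=[{"travel": [0, 0, 0], "dr": [0, 0, 0], "jaw": 0.36}, {"travel": [0, 0, 0], "dr": [0, 0, 0], "jaw": 0.4}, {"travel": [0, 0, 0], "dr": [0, 0, 0], "jaw": 0.5}, {"travel": [0, 0, 0], "dr": [0, 0, 0], "jaw": 0.7}, {"travel": [0, 0, 0], "dr": [0, 0, 0], "jaw": 0.9}, {"travel": [0, 0, 0], "dr": [0, 0, 0], "jaw": 0.9}, {"travel": [0, 0, 0], "dr": [0, 0, 0], "jaw": 0.9}, {"travel": [0, 0, 0], "dr": [0, 0, 0], "jaw": 0.9}, {"travel": [0, 0, 0], "dr": [0, 0, 0], "jaw": 0.9}, {"travel": [0, 0, 0], "dr": [0, 0, 0], "jaw": 0.9}])

```text
time_s: 10.63
tcp_pos: [412.1, -349.2, 45.1]
tcp_rot: [-0.0, 0.994, 0.111, -0.0]
contact_force: [-1.1, -0.6, -0.1]
gripper_width: 76.7
finger_force: 0.0
```

Request:
drive_tool(moves=[{"travel": [0, 0, -0.08], "dr": [0, 0, 0], "jaw": 0.9}, {"travel": [0, 0, -0.2], "dr": [0, 0, 0], "jaw": 0.9}, {"travel": [0, 0, -0.35], "dr": [0, 0, 0], "jaw": 0.9}, {"travel": [0, 0, -0.5], "dr": [0, 0, 0], "jaw": 0.9}, {"travel": [0, 0, -0.65], "dr": [0, 0, 0], "jaw": 0.9}, {"travel": [0, 0, -0.8], "dr": [0, 0, 0], "jaw": 0.9}, {"travel": [-0.1, 0.1, -0.85], "dr": [0, 0, 0], "jaw": 0.9}, {"travel": [-0.25, 0.25, -0.85], "dr": [0, 0, 0], "jaw": 0.9}, {"travel": [-0.4, 0.4, -0.85], "dr": [0, 0, 0], "jaw": 0.9}, {"travel": [-0.5, 0.55, -0.85], "dr": [0, 0, 0], "jaw": 0.9}, {"travel": [-0.5, 0.7, -0.85], "dr": [0, 0, 0], "jaw": 0.9}, {"travel": [-0.5, 0.7, -0.85], "dr": [0, 0, 0], "jaw": 0.9}])

```text
time_s: 11.63
tcp_pos: [344.6, -513.2, 215.0]
tcp_rot: [0.002, 0.994, 0.109, 0.0]
contact_force: [-0.5, 0.3, -0.1]
gripper_width: 76.6
finger_force: 0.0
```

```bash
python3 - <<'E'
from h import *
t=viewer.camera('top'); s=viewer.camera('side'); meas()
a=cv2.resize(t[260:390,290:390],(400,520),interpolation=2); b=cv2.resize(s[230:330,200:300],(400,400),interpolation=2)
b=np.vstack([b,np.zeros((120,400,3),np.uint8)])
cv2.imwrite('pics/g.png',np.hstack([a,b]))
for n,i,(x,y,X,Y) in (('top',t,(300,270,370,385)),('side',s,(205,250,305,320))):
    d=cv2.absdiff(i,cv2.imread(f'pics/{n}0.png')).max(2); print(n,'changed px in rest area',(d[y:Y,x:X]>40).sum(),'all',(d>40).sum())
E
```

```text
11.7333 tcp [ 345.1 -508.5  214.5] yaw 12.71 z [-4.0e-04  1.4e-03 -1.0e+00] F [-0.8 -0.9 -0.3] w 76.75991452778779 0.0
top changed px in rest area 81 all 22890
side changed px in rest area 287 all 28031
```

View pics/g.png

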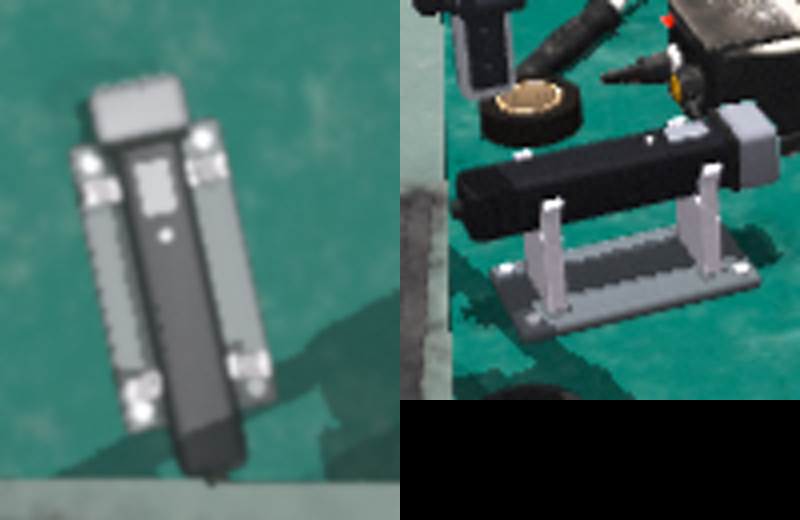

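The scanner lies seated in both forks: head at (140,110) and tail at (210,470) in the top crop, level between the lips in the side crop. The gripper is clear of everything, so I'm handing in.

```bash
python3 -c "
from station import close_job
print(close_job())"
```

```text
the job is handed in; nothing more can be done
None
```

I held the scanner still about 10 cm in front of the tall pack's label for over two seconds, laid it back seated in both forks, let go and handed the job in at about 12 s. The hand-in gave no verdict.

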